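# Find the clogged filter cartridge on the check balance

## Robot

A 7-joint arm with a two-finger parallel gripper is mounted at the origin on the work surface. World frame = base frame: x ahead of the robot, y to its left, z up, the work surface at z = 0. Lengths are in m, angles in rad, forces in N, time in s.
With the tool pointing down it reaches from about 0.4 to 0.85 m from the base axis. Payload 6.9 kg.
Tool frame: the origin (TCP) lies on the mounting face of the last link; the fingertips stand 173 mm ahead of it and the grasp point (between the pads) lies grasp_offset ahead of it (grasp_offset is the distance from the TCP to the grasp point, in m); z points along the fingers, y is the line along which they close (so a half turn about z gives the same grasp; the last joint's range is limited). The gripper opens to 85 mm and grips with 20 to 120 N. Pads are 22 mm wide; open, the fingers measure 114 mm over their backs; the gripper's body (76 mm by 85 mm) begins 54 mm behind the grasp point. The pads swing forward as they close: fully open they stand 13 mm farther back than shut.
Start: joints at [1.29, 0.507, -0.238, 1.5, 0.126, 1.149, -0.155], TCP at [0.236, -0.579, 0.405] pointing down, gripper open.
Joint ranges: [-3.08, 3.08], [-0.24, 2.05], [-1.43, 1.35], [0, 2.5], [-1.52, 4.66], [0.17, 1.96], [-2.89, 2.89]. Speed limits (rad/s): [2.39, 2.39, 3.14, 3.14, 3.14, 3.14, 3.14].

## Interface

Orientations are given as a unit quaternion [x, y, z, w].
In Python, from rig import reach, servo_line, movej, open_gripper, close_gripper, sleep, ik, camera, camera_info, IKError, finish_job, get_time, get_joints, get_dq, get_tau, get_eef_pos, get_eef_rot, get_wrist_force, get_wrist_torque, get_width, get_grasp_force, grasp_offset gives the robot as it stands. The module is installed in compiled form; this text tells all that it offers. Calls block until the motion is done:
- reach(position, orientation): joint-space move of the TCP to a pose.
- servo_line(position, v=0.15, orientation=None): straight line of the TCP; orientation=None keeps the orientation; v is the mean speed in m/s.
- movej(angles): joint-space move.
- open_gripper() and close_gripper(effort=None): open the fingers fully, or close them until they stop; effort is the grip in N (None keeps the last).
- sleep(seconds).
- ik(position, orientation): joint angles nearest the present ones, or None.
- camera(name): name is "scene" or "top"; returns the picture (400x640x3 uint8, red, green, blue); there is no depth.
- camera_info(name): a dict with "fx", "fy", "cx", "cy" (pixels), "position" and "rotation" of the camera in the world. Camera axes: x right, y down, z forward; pixel columns grow to the right and rows downward; lengths in m; the calibration is good to about 2 mm. A picture is of the moment at which its call begins. camera_info takes no time and is no camera call.
A pose or a line that the arm cannot do raises IKError and nothing moves.
- finish_job(): hands the job in; it is judged then, once.
Readings, each from a call of its own:
- get_time(): time.
- get_joints(): joint angles.
- get_dq(): joint speeds.
- get_tau(): joint torques, N m.
- get_eef_pos(): TCP position.
- get_eef_rot(): TCP orientation.
- get_wrist_force(): force on the tool from outside, world axes, zero at the start.
- get_wrist_torque(): the same for the moment, N m.
- get_width(): finger opening in m.
- get_grasp_force(): force on a finger pad.
Only numpy, scipy, OpenCV 4.12 (cv2) and the standard library are available. Lean on these libraries where they do the work, as an engineer would, in place of code of your own. Each camera call takes 0.05 s, during which the arm holds its last target. There are 200 camera calls.

## Task

One of these two look-alike filter cartridges is clogged and too heavy. First find out which on the balance: stand one gently on the middle of the steel pan, let go and see whether the pan sinks (heavy) or stays up (good). Finish with the heavy one standing on the pan, so I can log it, and the good one standing in the grey tray; don't tip a cartridge over or disturb the bottles and vials.

Things in the scene. Friction and masses are not known exactly. Their poses are not given: they have to be found in the camera images.
- cartridge_a: One of two cartridges that look alike: white ribbed round body 62 mm in diameter and 60 mm high, a short shoulder to 66 mm, then a round cap 44 mm in diameter up to 105 mm, the place to grip. Origin at the centre of the underside, z up its axis. Exactly one of the two, which one is not known, is clogged and weighs about 380 g; the other weighs about 150 g. It starts standing on the table.
- cartridge_b: One of two cartridges that look alike: white ribbed round body 62 mm in diameter and 60 mm high, a short shoulder to 66 mm, then a round cap 44 mm in diameter up to 105 mm, the place to grip. Origin at the centre of the underside, z up its axis. Exactly one of the two, which one is not known, is clogged and weighs about 380 g; the other weighs about 150 g. It starts standing on the table.
- pan_top (a point): Centre of the top face of the balance's bare steel pan, a flat disc 120 mm in diameter without a rim. The pan stays level and turns with the balance; empty it stands at its highest, its face about 133 mm above the table, and it sinks about 36 mm to its lowest under a cartridge above the limit. The counterweight with its brass weight is at the other end of the beam, 240 mm from the pan; the grey stand with the white scale plate (190 mm high) is in the middle.
- pan: The whole pan with its stem; origin on its pivot at the end of the beam, 30 mm below the middle of its top face.
- beam (a joint): Tilt of the balance beam (rad): -0.15 with the pan fully up (empty, or with less than about 265 g on it), +0.15 with the pan fully down (more than that). It moves freely, is damped, and has settled 1 s after the load is let go. The beam is 240 mm long, its pivot 85 mm above the table.
- tray: Open grey tray, fixed: 130 mm (its x) by 180 mm (its y), walls 35 mm high and 5 mm thick, floor 5 mm thick. Origin at the centre of its underside. The floor takes a cartridge with room to spare.
- flask_1: Foil-clad bottle with a blue cap, a bystander, 82 mm in diameter, 168 mm high; origin at the centre of its underside.
- flask_2: Foil-clad bottle with a blue cap, a bystander, 82 mm in diameter, 168 mm high; origin at the centre of its underside.
- wash_bottle: White bottle with a blue cap, a bystander, 68 mm in diameter, 170 mm high; origin at the centre of its underside.
- vial_1: Small clear vial, a bystander, 42 mm in diameter, 79 mm high; origin at the centre of its underside.
- vial_2: Small clear vial, a bystander, 42 mm in diameter, 79 mm high; origin at the centre of its underside.
- vial_3: Small clear vial, a bystander, 42 mm in diameter, 79 mm high; origin at the centre of its underside.
- vial_4: Small clear vial, a bystander, 42 mm in diameter, 79 mm high; origin at the centre of its underside.
Things that resemble listed ones, but are neither listed nor needed, are in the scene too. What is shaped like the tray but pink is not meant.

How it is judged:
By the outcome, as a careful person would: the job done as asked, in the order asked, and still so for the second after the job is handed in, with the robot touching nothing.
It also fails if it takes over 61 s, if anything falls off the work surface, if the arm or the gripper's body presses on something with over 40 N, if the wrist force passes 120 N, or if a joint passes its speed limit or range.

## Working session

There is one attempt and no reset: what is moved stays moved. The work goes in short steps, each a Python script; the robot and the scene stay as the last script left them, time stands still between calls to the robot, and variables do not carry over. Pictures are saved under pics/ and viewed, at most 10 in all, crops included, and the job is handed in when it is done.

```bash
mkdir -p pics; python3 - <<'E'
from rig import *
import cv2
for n in("scene","top"):
    im=camera(n); cv2.imwrite(f"pics/{n}0.png",im[:,:,::-1]); i=camera_info(n); print(n,i)
print(grasp_offset,get_time(),get_eef_rot(),get_eef_pos())
E
```

```text
scene {'fx': 455.91551019666235, 'fy': 455.91551019666235, 'cx': 317.85726490687995, 'cy': 203.94050095377, 'position': array([1.07367738, 0.68734645, 1.11358956]), 'rotation': array([ 0.31891044,  0.88970906, -0.30776866, -0.10950971])}
top {'fx': 457.9708849688556, 'fy': 457.9708849688556, 'cx': 322.44066186644517, 'cy': 195.79790628398226, 'position': array([0.33694328, 0.07481246, 1.39145786]), 'rotation': array([ 0.7071039 , -0.70360505,  0.04975021, -0.04968831])}
0.1547 0.1 [ 9.81356895e-01  1.92192613e-01 -1.68633594e-04 -7.84714080e-04] [ 0.23563227 -0.57869825  0.40391323]
```

View pics/scene0.png

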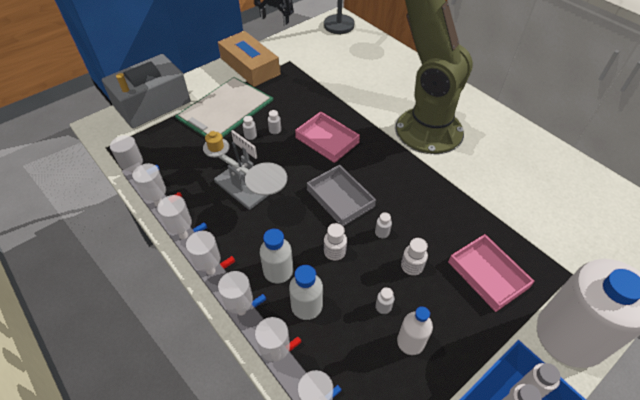

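View pics/top0.png

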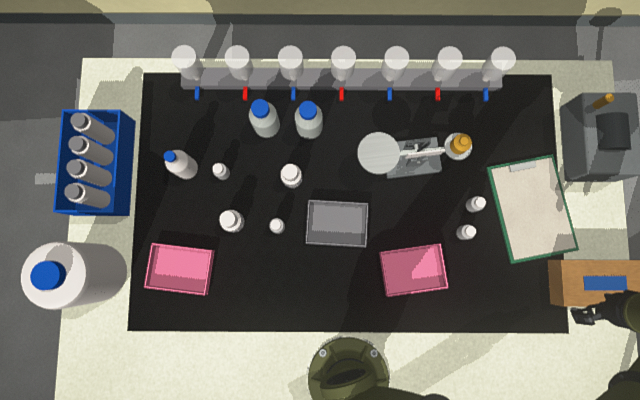

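The top view shows white capped items. The cartridge candidates are (291,174) and (231,220). The smaller ones at (220,171), (277,226), (478,204) and (467,231) are vials, and those in the blue box at (90,160) are out of play. The pan is at (379,153), the counterweight at (459,145) and the grey tray at (337,223). An enlarged crop will confirm this.

```bash
cat > h.py <<'E'
from rig import *
import numpy as np, cv2
from scipy.spatial.transform import Rotation as R
def ray(n,u,v,z):
    i=camera_info(n); d=R.from_quat(i['rotation']).apply([(u-i['cx'])/i['fx'],(v-i['cy'])/i['fy'],1]); p=i['position']
    return p+d*(z-p[2])/d[2]
def proj(n,P):
    i=camera_info(n); c=R.from_quat(i['rotation']).inv().apply(np.array(P)-i['position'])
    return np.array([c[0]/c[2]*i['fx']+i['cx'],c[1]/c[2]*i['fy']+i['cy']])
E
python3 - <<'E'
from h import *
t=cv2.imread("pics/top0.png"); s=cv2.imread("pics/scene0.png")
a=cv2.resize(t[130:250,200:400],None,fx=4,fy=4,interpolation=2)[:, :800]
b=cv2.resize(s[200:290,300:450],None,fx=4,fy=4,interpolation=2)
cv2.imwrite("pics/ct.png",a); cv2.imwrite("pics/cs.png",b)
g=cv2.cvtColor(t,cv2.COLOR_BGR2GRAY)
def blobs(img,thr,box):
    x,y,w,h=box; m=(cv2.cvtColor(img,cv2.COLOR_BGR2GRAY)[y:y+h,x:x+w]>thr).astype(np.uint8)
    n,l,st,c=cv2.connectedComponentsWithStats(m); k=1+np.argmax(st[1:,4]); return st[k],c[k]+[x,y]
for nm,box in dict(A=(272,155,40,40),B=(212,202,38,38),pan=(350,125,50,60)).items():
    print(nm,blobs(t,110,box))
m=cv2.inRange(t[195:250,300:375],(60,60,60),(160,160,160)); c=max(cv2.findContours(m,0,2)[0],key=cv2.contourArea)
r=cv2.minAreaRect(c); bp=cv2.boxPoints(r)+[300,195]; print(r,[ray("top",*p,.035).round(3) for p in bp])
for nm,z,uv in(("A",.105,(291,171)),("B",.105,(230,217)),("pan",.133,(379,153)),("cw",.1,(459,145)),("A_s",.105,(336,231)),("B_s",.105,(419,243)),("pan_s",.133,(266,178))):
    print(nm,ray("scene" if '_s' in nm else "top",*uv,z).round(3))
E
```

```text
A (array([  9,   9,  21,  24, 381], dtype=int32), array([290.56955381, 174.88451444]))
B (array([  7,   8,  23,  22, 378], dtype=int32), array([229.75661376, 220.37566138]))
pan (array([   8,    7,   42,   46, 1529], dtype=int32), array([379.52256377, 153.90058862]))
((36.55306625366211, 28.124427795410156), (61.43273162841797, 44.76634216308594), 3.468229293823242) [array([0.387, 0.127, 0.035]), array([0.519, 0.121, 0.035]), array([ 0.509, -0.063,  0.035]), array([ 0.377, -0.053,  0.035])]
A [0.59  0.165 0.105]
B [0.458 0.335 0.105]
pan [ 0.638 -0.083  0.133]
cw [ 0.67  -0.319  0.1  ]
A_s [0.593 0.177 0.105]
B_s [0.449 0.345 0.105]
pan_s [ 0.641 -0.076  0.133]
```

View pics/ct.png

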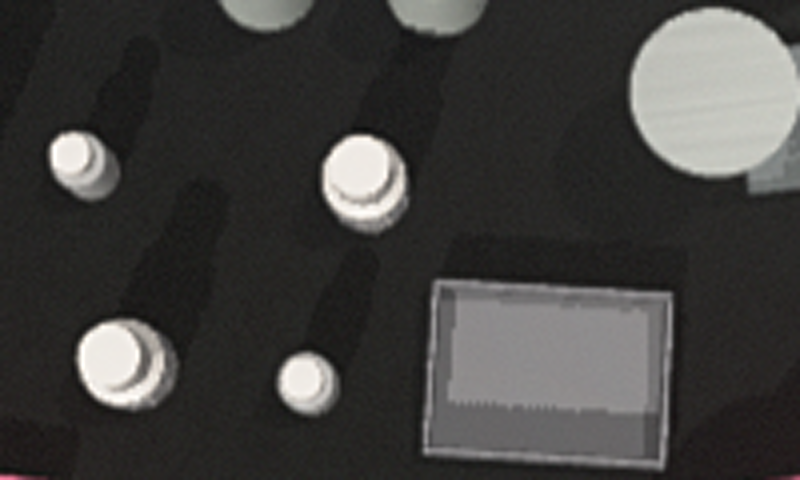

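View pics/cs.png

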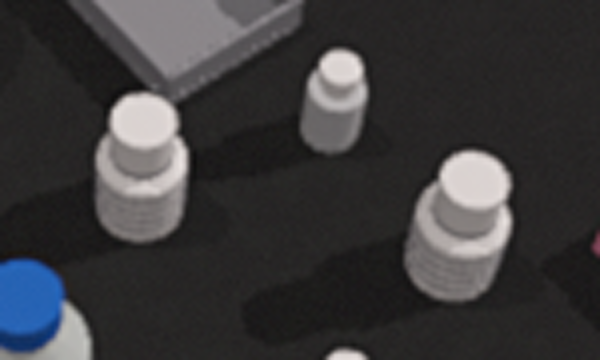

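Crops: both candidates have a ribbed body and a round cap. The cap-top centres are A (290.2,172.2) and B (227.2,219) in the top view, and A (336,230.5) and B (418.7,245.7) in the scene view. The vials are clearly smaller. Next I triangulate and check clearances and IK.

```bash
cat >> h.py <<'E'
def tri(ut,us):
    M=np.zeros((3,3)); b=np.zeros(3)
    for n,u in(("top",ut),("scene",us)):
        p=camera_info(n)['position']; d=ray(n,*u,0)-p; d/=np.linalg.norm(d); Q=np.eye(3)-np.outer(d,d); M+=Q; b+=Q@p
    return np.linalg.solve(M,b)
def q(deg): return (R.from_euler('z',deg,degrees=True)*R.from_euler('x',180,degrees=True)).as_quat()
E
python3 - <<'E'
from h import *
print("A",tri((290.2,172.2),(336,230.5)).round(3)); print("B",tri((227.2,219),(418.7,245.7)).round(3)); print("pan",tri((378.5,153),(266,178.5)).round(3))
for n,u,z in(("f1",(260,107),.168),("f2",(307,109),.168),("wash",(169,155),.17),("v1",(218.7,168.7),.079),("v2",(276,225),.079)): print(n,ray("top",*u,z).round(3))
for y in(-90,-60,-30,0,30,60,90):
    print(y,[None if (s:=ik(np.array(P)+[0,0,grasp_offset],q(y))) is None else np.round(s,1).tolist() for P in((.592,.168,.09),(.592,.168,.26),(.453,.342,.09),(.638,-.08,.223),(.638,-.08,.28),(.448,.033,.095))])
E
```

```text
A [0.588 0.169 0.095]
B [0.452 0.346 0.096]
pan [ 0.639 -0.082  0.124]
f1 [0.758 0.25  0.168]
f2 [0.753 0.119 0.168]
wash [0.62  0.494 0.17 ]
v1 [0.601 0.378 0.079]
v2 [0.438 0.208 0.079]
-90 [[0.3, 0.9, -1.2, 1.7, 1.0, 1.2, 2.0], [0.3, 0.7, -1.2, 1.5, 0.7, 1.4, 2.2], [-0.0, 0.9, -1.2, 1.8, 0.9, 1.1, 1.5], [-0.5, 0.8, 1.2, 1.5, -0.7, 1.3, -2.4], [-0.5, 0.7, 1.2, 1.4, -0.7, 1.4, -2.5], [-0.8, 0.7, 1.2, 2.2, -0.9, 0.9, -2.2]]
-60 [[-0.8, 0.9, 1.0, 1.7, -0.8, 1.0, -2.2], [-0.9, 0.7, 1.2, 1.5, -0.7, 1.3, -2.3], [-0.0, 0.9, -1.2, 1.8, 0.9, 1.1, 2.1], [0.1, 0.5, -0.0, 1.5, 0.0, 1.1, -2.6], [0.1, 0.5, -0.1, 1.4, 0.0, 1.2, -2.6], [-0.1, 0.5, -0.1, 2.2, 0.1, 0.5, -2.8]]
-30 [[-0.2, 0.7, -0.2, 1.7, 0.2, 0.8, -2.6], [0.0, 0.5, -0.5, 1.5, 0.3, 1.2, -2.7], [-0.9, 0.6, 0.4, 1.9, -0.3, 0.7, -2.5], [0.2, 0.6, -0.2, 1.5, 0.1, 1.1, -2.1], [0.2, 0.5, -0.2, 1.4, 0.1, 1.2, -2.1], [0.0, 0.5, -0.2, 2.1, 0.2, 0.6, -2.4]]
0 [[-0.1, 0.7, -0.4, 1.7, 0.3, 0.8, -2.2], [0.1, 0.6, -0.8, 1.5, 0.4, 1.2, -2.3], [-0.3, 0.7, -0.6, 1.8, 0.5, 0.8, -2.8], [0.3, 0.6, -0.3, 1.5, 0.2, 1.1, -1.7], [0.3, 0.5, -0.4, 1.4, 0.2, 1.3, -1.6], [0.1, 0.5, -0.4, 2.1, 0.3, 0.6, -2.0]]
30 [[0.0, 0.7, -0.5, 1.7, 0.4, 0.9, -1.8], [0.2, 0.6, -0.9, 1.5, 0.5, 1.3, -1.8], [-0.3, 0.7, -0.7, 1.8, 0.6, 0.8, -2.3], [0.4, 0.6, -0.5, 1.5, 0.3, 1.2, -1.2], [0.4, 0.6, -0.6, 1.4, 0.3, 1.3, -1.2], [0.2, 0.5, -0.5, 2.1, 0.4, 0.6, -1.6]]
60 [[0.0, 0.7, -0.6, 1.7, 0.5, 0.9, -1.3], [0.2, 0.6, -0.9, 1.5, 0.5, 1.3, -1.3], [-0.3, 0.7, -0.7, 1.8, 0.6, 0.8, -1.8], [0.5, 0.6, -0.7, 1.5, 0.4, 1.2, -0.8], [0.5, 0.6, -0.7, 1.4, 0.4, 1.3, -0.8], [0.3, 0.5, -0.5, 2.1, 0.4, 0.6, -1.1]]
90 [[0.1, 0.7, -0.7, 1.7, 0.6, 0.9, -0.8], [0.2, 0.6, -1.0, 1.5, 0.5, 1.3, -0.8], [-0.2, 0.7, -0.8, 1.8, 0.6, 0.9, -1.3], [0.5, 0.6, -0.8, 1.5, 0.5, 1.2, -0.3], [0.5, 0.6, -0.8, 1.4, 0.4, 1.3, -0.3], [0.3, 0.5, -0.6, 2.1, 0.5, 0.6, -0.7]]
```

```bash
cat >> h.py <<'E'
Q=q(90)
def tcp(x,y,z): return np.array([x,y,z+grasp_offset])
def pick(x,y,z):
    reach(tcp(x,y,.30),Q); servo_line(tcp(x,y,z+.03),v=.25); servo_line(tcp(x,y,z),v=.06)
    f0=get_wrist_force(); close_gripper(45); print("w",get_width(),"F",get_grasp_force())
    servo_line(tcp(x,y,z+.03),v=.06); servo_line(tcp(x,y,.32),v=.25); sleep(.3)
    print("dFz",(get_wrist_force()-f0).round(2),"w",get_width(),"t",get_time())
def snap(name):
    o=[]
    for n in("top","scene"): im=camera(n)[:,:,::-1]; cv2.imwrite(f"pics/{name}_{n}.png",im); o.append(im)
    return o
E
python3 - <<'E'
from h import *
pick(.588,.167,.09)
reach(tcp(.638,-.082,.32),Q); print(get_time(),get_eef_pos().round(3))
snap("over")
t=cv2.imread("pics/over_top.png"); s=cv2.imread("pics/over_scene.png")
cv2.imwrite("pics/over.png",np.hstack([cv2.resize(s[60:260,170:370],(400,400)),cv2.resize(t[60:260,280:480],(400,400))]))
E
```

```text
w 0.04335418862344816 F 45.407795906066895
dFz [ 0.16 -0.28 -0.58] w 0.04297222249197096 t 6.8833
7.8833 [ 0.638 -0.08   0.475]
```

View pics/over.png

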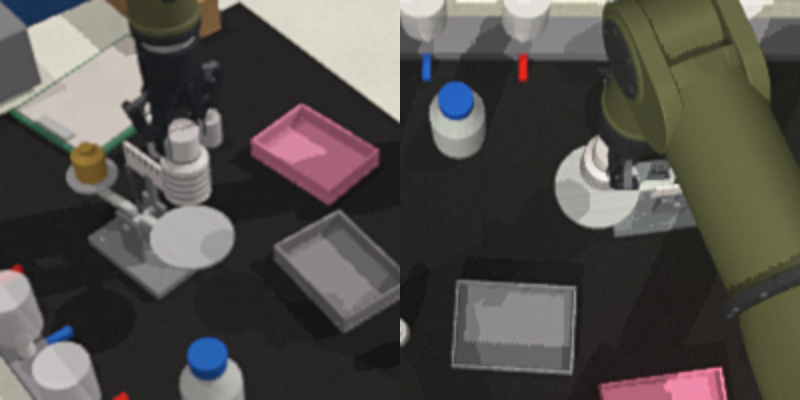

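The cartridge hangs upright, gripped by the cap, with its bottom above the pan (scene crop ~(190,190), pan at (190,237)). I'll lower it in small steps near contact.

```bash
cat >> h.py <<'E'
def place(x,y,zs,zend,up=.32):
    """lower to grasp height zs quickly, then by 1.5 mm steps until contact or zend"""
    servo_line(tcp(x,y,zs),v=.2); sleep(.2); f0=get_wrist_force()[2]; z=zs
    while z>zend:
        z-=.0015; servo_line(tcp(x,y,z),v=.02); f=get_wrist_force()[2]-f0
        if f>1.0: break
    print("contact z",z,"f",f,get_eef_pos().round(4))
    open_gripper(); sleep(.3)
E
python3 - <<'E'
from h import *
place(.638,-.082,.09+.139,.09+.131)
z=get_eef_pos()[2]-grasp_offset
servo_line(tcp(.638,-.082,.34),v=.15); reach(tcp(.50,.15,.36),Q); print(get_time())
snap("p1")
t=cv2.imread("pics/p1_top.png"); s=cv2.imread("pics/p1_scene.png")
cv2.imwrite("pics/p1.png",np.hstack([cv2.resize(s[80:280,170:370],(400,400)),cv2.resize(t[60:260,280:480],(400,400))]))
E
```

```text
contact z 0.223 f 2.7957129152164475 [ 0.6381 -0.0819  0.378 ]
12.5667
```

View pics/p1.png

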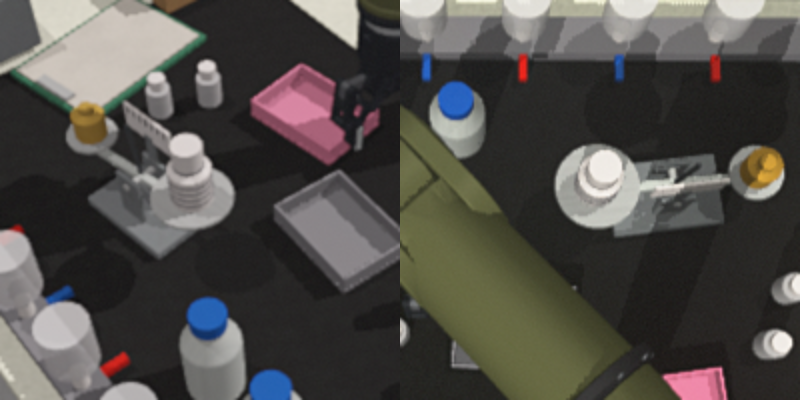

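Scene view: the pan centre is still at row ~178, the same as when empty; sinking would shift it by more than 12 px. Cartridge A stands near the middle and the pan is up, so A is good and B is the heavy one. A goes to the tray, then B to the pan.

```bash
python3 - <<'E'
from h import *
print("cap on pan", ray("top",381.8,141.5,.238).round(3), "pan shift px if sunk",(proj("scene",(.638,-.082,.097))-proj("scene",(.638,-.082,.133))).round(1))
x,y=.638,-.082
reach(tcp(x,y,.33),Q); servo_line(tcp(x,y,.25),v=.2); servo_line(tcp(x,y,.223),v=.06)
close_gripper(45); print("w",get_width())
servo_line(tcp(x,y,.25),v=.06); servo_line(tcp(x,y,.32),v=.25)
tx,ty=.448,.033
reach(tcp(tx,ty,.32),Q)
place(tx,ty,.09+.005+.006,.09+.003)
servo_line(tcp(tx,ty,.30),v=.2); print(get_time())
pick(.453,.342,.09)
reach(tcp(.638,-.082,.33),Q); print(get_time(),get_width())
snap("p2")
t=cv2.imread("pics/p2_top.png"); s=cv2.imread("pics/p2_scene.png")
cv2.imwrite("pics/p2.png",np.hstack([cv2.resize(s[80:280,200:400],(400,400)),cv2.resize(t[60:260,260:460],(400,400))]))
E
```

```text
cap on pan [ 0.643 -0.078  0.238] pan shift px if sunk [1.1 8.2]
w 0.04256048268861792
contact z 0.0995 f 1.0053948285902106 [0.448  0.0329 0.2543]
20.8917
w 0.04309559049620062 F 45.773332715034485
dFz [-0.09  0.35 -3.16] w 0.04300308750281571 t 25.9583
27.65 0.042794717024665536
```

View pics/p2.png

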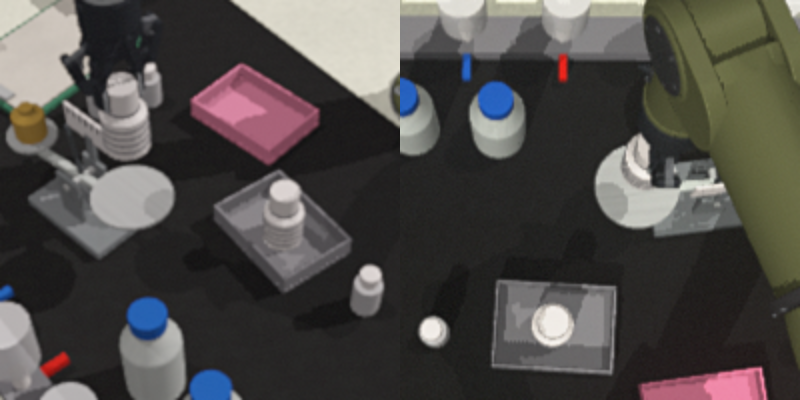

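Crop: cartridge A stands in the middle of the grey tray (scene crop (284,215)), and B hangs upright over the pan (125,115). I'll press the pan gently down with B held, so that it doesn't drop when released.

```bash
python3 - <<'E'
from h import *
x,y=.638,-.082
servo_line(tcp(x,y,.228),v=.2); sleep(.2); f0=get_wrist_force()[2]
for z in list(np.arange(.222,.190,-.006))+[.189,.188,.187]:
    servo_line(tcp(x,y,z),v=.03); f=get_wrist_force()[2]-f0; print(round(z,4),round(f,2))
    if f>6: break
open_gripper(); sleep(.5)
servo_line(tcp(x,y,.34),v=.15); reach(tcp(.45,.25,.38),Q); sleep(.5); print(get_time())
snap("p3")
t=cv2.imread("pics/p3_top.png"); s=cv2.imread("pics/p3_scene.png")
cv2.imwrite("pics/p3.png",np.hstack([cv2.resize(s[60:360,170:470],(400,400)),cv2.resize(t[60:260,260:460],(400,400))]))
E
```

```text
0.222 3.2
0.216 3.16
0.21 3.31
0.204 3.19
0.198 3.02
0.192 2.75
0.189 3.07
0.188 3.07
0.187 6.17
35.55
```

View pics/p3.png

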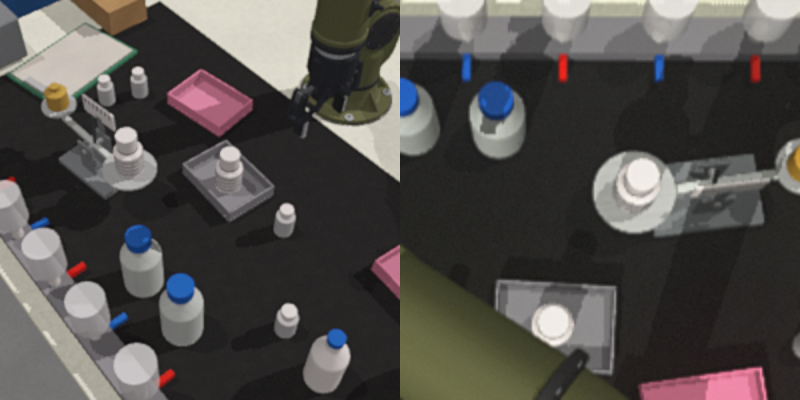

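The scene crop shows the pan centre at about (130,168), full-frame row ~186. That is 8 px lower than empty, so the pan has sunk with B standing on it. A stands in the grey tray and the bottles and vials in view are in place. Handing in.

```bash
python3 -c "
from rig import *
print(finish_job())"
```

```text
the job is handed in; nothing more can be done
None
```

Job handed in at about 35.6 s: the first cartridge I weighed left the pan up, so it is the good one and now stands in the grey tray, while the other sank the pan, so it is the heavy one and stands on the pan ready to log; the last pictures show no bottle or vial disturbed.

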